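Turn the packed tote card end forward and stack the empty one on it

TASK

The packed tote stands with its card end away from the robot and is too full to lift: push it round on the bench, without lifting it off, until its card end squarely faces the robot's side. Then stack the empty tote on it with its card end the opposite way from the packed one's, so that its feet stand on the ledges inside the rim instead of dropping through the slots onto the packs; lower it all the way before letting go, and leave everything else on the bench where it is.

Things in the scene. Friction and masses are not known exactly. Their poses are not given: they have to be found in the camera images.
- tote_full: The packed tote: slim grey plastic stack-nest tote, 178 long x 66 wide x 70 mm high, 1.0 to 1.5 kg, filled with a row of small white cartons. Origin: centre of its underside, on the bench. x along its length, card end at -x (at the start away from the robot); z up. Flat rim band outside, 34 to 70 mm up; below it the walls step in by 3 to 15 mm. Slides on the bench at 4 to 11 N
- tote_full_card (a point): Middle of the sloping card holder with a blank white card that marks the card end of the packed tote: 95 mm from the tote's centre along -x, 55 mm up; the holder is 52 mm wide and stands up to 13 mm out from the end band. The other end has only a thin finger ledge. Pushed sideways near one end, the tote turns about a point some 35 mm beyond its centre
- tote_full_ledge (a point): Point on the packed tote's centre line level with its ledges, 62 mm above its underside, 8 mm below its rim; axes as the tote. Both totes have two hollow columns in each long wall: slots open inside (mouths at x -82..-46 and 8..46 mm), feet below (x -78..-50 and 12..42 mm, 54 mm wide over all). Elsewhere a ledge runs inside each long wall, 21 to 30 mm off the centre line
- packs: The row of small cartons fixed tightly in the packed tote, 158 x 32 mm, their tops 46 mm above the tote's underside, 24 mm below the rim. Origin: 2.6 mm above the centre of the tote's underside, axes as the tote
- tote_empty: The empty tote, as a whole. Origin: centre of its underside; axes as for point tote_empty_mid, its centre, 35 mm above
- tote_empty_mid (a point): Centre of the empty tote, half-way up: same grey tote (178 x 66 x 70 mm), 0.2 to 0.31 kg; its underside and rim are 35 mm below and above. x along its length, card end at -x; z up. Grip it across its 66 mm width on the flat rim band (from 1 mm below to 35 mm above this point), clear on both sides
- tote_empty_card (a point): Middle of the same kind of card holder on the empty tote: 95 mm from its centre along its -x, 20 mm above point tote_empty_mid. Same way round as the packed tote, the empty one's feet drop into the slots (nest); half a turn round they stand on the ledges (stack): its centre is then 97 mm above the packed tote's underside, with 3 mm of play each way
- bench_far (a point): A fixed point on the bench top beyond the totes, in the middle of its far side, straight ahead of the robot. Fixed axes: x points straight out from the robot, across the bench; y to the robot's left; z up
- tape: Bystander, loose: roll of clear tape lying flat, 96 mm across, 25 mm high; origin at centre of underside
- bowl: Bystander, loose: steel bowl, 110 mm across, 45 mm high; origin at centre of underside
- glove_box: Bystander, loose: carton of gloves, 120 x 240 x 82 mm; origin at centre of underside, y along its length
- gel_bottle: Bystander, loose: clear pump bottle, 64 mm across, 183 mm high; origin at centre of underside
- wipes_tub: Bystander, loose: white round tub, 100 mm across, 150 mm high; origin at centre of underside
- scanner: Bystander, loose: hand scanner lying down, 170 x 62 x 47 mm; origin on the bench under its middle, x along its length
Not all that is in view belongs to the job. What is shaped like the tote_empty but blue is not meant.

How it is judged:
By the outcome, as a careful person would: the job done as asked, in the order asked, and still so for the second after the job is handed in, with the robot touching nothing.
It also fails if it takes over 54 s, if anything falls off the work surface, if the arm or the gripper's body presses on something with over 40 N, if the wrist force passes 120 N, or if a joint passes its speed limit or range.

ROBOT

A 7-joint arm with a two-finger parallel gripper is mounted at the origin on the work surface. World frame = base frame: x ahead of the robot, y to its left, z up, the work surface at z = 0. Lengths are in m, angles in rad, forces in N, time in s.
With the tool pointing down it reaches from about 0.4 to 0.875 m from the base axis. Payload 4.4 kg.
Tool frame: the origin (TCP) lies where the fingers leave the gripper's body, on its centre line; the fingertips stand 73 mm ahead of it and the grasp point (between the pads) lies 54 mm ahead of it (nose_length is the distance from the TCP to the fingertips, in m); z points along the fingers, y is the direction in which the jaws open and shut (so a half turn about z gives the same grasp; the last joint's range is limited). The gripper opens to 85 mm and grips with 20 to 120 N. Pads are 22 mm wide; open, the fingers measure 114 mm over their backs; the gripper's body (76 mm by 85 mm) begins 54 mm behind the grasp point. The pads swing forward as they close: fully open they stand 13 mm farther back than shut.
Start: joints at [1.064, 0.628, 0.038, 1.517, -0.027, 0.996, -0.02], TCP at [0.277, -0.588, 0.304] pointing down, gripper open.
Joint ranges: [-3.06, 3.06], [-0.37, 2.12], [-1.25, 1.32], [0.18, 2.47], [-1.1, 4.24], [0.23, 1.98], [-2.94, 2.94]. Speed limits (rad/s): [2.57, 2.57, 3.14, 3.14, 3.14, 3.14, 3.14].

INTERFACE

Orientations are given as a rotation vector (axis times angle).
In Python, from cell import observe, grab_frame, get_calibration, sign_off, trace, nose_length gives the robot as it stands. The module is installed in compiled form; this text tells all that it offers.
- The arm moves only by the shell command python3 -m crank 'ROWS' [FORCE]. ROWS is JSON, a list of rows, each an object of numbers: "dx", "dy", "dz": the shift along the tool's x, y, z in mm; "wx", "wy", "wz": the turn, a rotation vector about the tool's x, y, z in rad; "claw": the finger opening in mm, from 0 to 85.4. In form: [{"dx": .., "dy": .., "dz": .., "wx": .., "wy": .., "wz": .., "claw": ..}, ...]. A call has 1 to 5 rows; each row shifts and turns the commanded pose from where the row before left it, along the tool's axes as they then stand; what a row does not reach is not made up. A row lasts 1/8 s, in which the tool goes at most 62.5 mm and 10.7 degrees, less where a joint would pass 70% of its speed; a pose out of reach is approached as far as the arm can. A call is refused whole if a number of a shift passes 62.5 or a number of a turn 0.188, either way. A call with a gripper value outside its range is refused whole. The fingers move at their own pace and stop on an object; FORCE is the grip in N (left out, the last holds). Time passes only in rows, so rows that do not move let the fingers close. It gives the time, the measured TCP pose, the force and the opening at its end, in the units of the state.
- observe(): the state, without advancing time (a new reading comes with each control period).
- grab_frame(name): name is "side" or "top"; returns (picture, depth): 400x640x3 uint8, red, green, blue; 400x640 float32, m along the optical axis (not along the pixel's ray), 0 where there is no reading.
- get_calibration(name): a dict with "fx", "fy", "cx", "cy" (pixels), "eye" and "attitude" of the camera in the world. Camera axes: x right, y down, z forward; pixel columns grow to the right and rows downward; lengths in m; the calibration is good to about 2 mm. A picture is of the moment at which its call begins. get_calibration takes no time and is no camera call.
- sign_off(): hands the job in, once; it reports no verdict.
Trained networks look in the newest picture that a camera, given by its name, has taken for a name from the list of things; names that differ only in an ending like _2 or _b are one class to them, and where a whole thing is asked for, a point or a joint stands for the part that bears it (a point fixed in the world has none). Each returns a list of dicts, best first, with "confidence" (0 to 1); they miss things now and then, are a little off and sometimes report something else, mostly with a low value. They report only what shows in the picture. A call takes as long as a camera call. They do not tell look-alikes from the thing itself.
- trace(camera, target): "region" (400x640 bool, what is visible of it) and "location" ([row, column] in pixels, amid what is visible of it).
The state is a dict: "clock": time; "joint_pos": joint angles; "joint_vel": joint speeds; "tau": joint torques, N m; "tool_pos": TCP position; "tool_rot": TCP orientation; "force": force on the tool from outside, world axes, zero at the start; "torque": the same for the moment, N m; "opening": finger opening in m.
Only numpy, scipy, OpenCV 4.12 (cv2) and the standard library are available. Lean on these libraries where they do the work, as an engineer would, in place of code of your own. Each camera call takes 0.05 s, during which the arm holds its last target.

## Working session

There is one attempt and no reset: what is moved stays moved. The work goes in short steps, Python scripts to look and compute and a shell command to move; the robot and the scene stay as the last step left them, time stands still between calls to the robot, and variables do not carry over. Pictures are saved under pics/ and viewed, and the job is handed in when it is done.

```bash
mkdir -p pics; ls; cat > h.py <<'E'
import numpy as np, cv2
from cell import *
from scipy.spatial.transform import Rotation as R
def cal(n):
    c=get_calibration(n); A=np.array(c['attitude'],float)
    if A.shape==(3,3): M=A
    elif A.size==3: M=R.from_rotvec(A).as_matrix()
    else: M=R.from_quat(A).as_matrix()
    return c,M
def px2w(n,r,col,d):
    c,M=cal(n); r=np.asarray(r,float);col=np.asarray(col,float)
    p=np.stack([(col-c['cx'])/c['fx']*d,(r-c['cy'])/c['fy']*d,d*np.ones_like(r)],-1)
    return p@M.T+np.array(c['eye'])
def w2px(n,p):
    c,M=cal(n); q=(np.asarray(p)-np.array(c['eye']))@M
    return np.stack([q[...,1]/q[...,2]*c['fy']+c['cy'],q[...,0]/q[...,2]*c['fx']+c['cx']],-1)
def cloud(n,depth):
    rr,cc=np.mgrid[0:400,0:640]
    return px2w(n,rr,cc,depth)
E
python3 - <<'E'
from h import *
for n in ['top','side']:
    print(get_calibration(n))
    p,d=grab_frame(n); cv2.imwrite(f'pics/{n}0.png',p[...,::-1]); np.save(f'd_{n}0.npy',d); np.save(f'p_{n}0.npy',p)
s=observe(); print(s)
E
```

```text
pics
{'fx': 501.35770545352307, 'fy': 501.35770545352307, 'cx': 320.107317230678, 'cy': 200.45872897534787, 'eye': array([0.35947972, 0.00989494, 1.41281208]), 'attitude': array([-2.13230472,  2.16930346, -0.12845961])}
{'fx': 447.8603168067373, 'fy': 447.8603168067373, 'cx': 312.20238915034463, 'cy': 202.93380128070314, 'eye': array([0.01904042, 0.83260406, 0.82573178]), 'attitude': array([-0.76027408,  2.49462584, -1.25277143])}
{'clock': 0.1, 'joint_pos': array([ 1.06419169,  0.62928595,  0.03844151,  1.51829229, -0.02699161,
        0.99628856, -0.02001756]), 'joint_vel': array([ 1.79948342e-04, -2.71377938e-03, -4.56361914e-05, -2.70250908e-03,
        4.08148974e-04,  4.54185698e-04,  7.15159860e-04]), 'tau': array([ 2.24110045e-03, -5.64530253e+01,  1.23007771e+00, -1.93975192e+01,
        1.12542347e-02,  5.38740322e-03,  1.59446762e-05]), 'tool_pos': array([ 0.2771716 , -0.58744913,  0.30305216]), 'tool_rot': array([-3.06393312e+00, -6.86431821e-01,  6.41266143e-04]), 'force': array([-0.2473208 ,  0.65259558, -0.14590301]), 'torque': array([ 0.00490409, -0.04256903,  0.01815419]), 'opening': 0.0854368321120945}
```

View pics/top0.png

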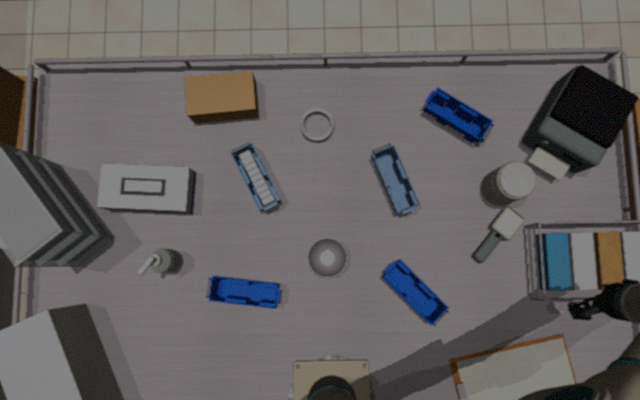

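View pics/side0.png

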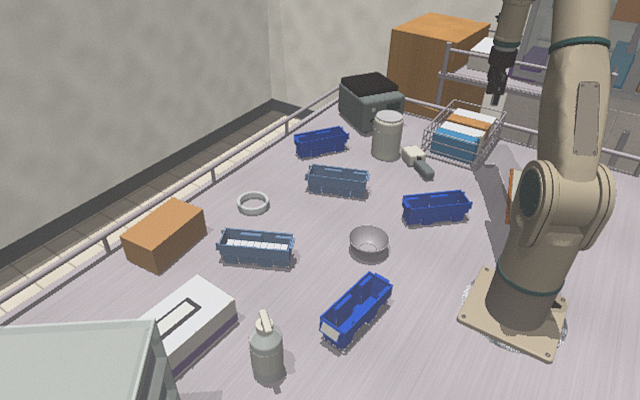

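Top view: the packed tote (white cartons) is around px (col 256, row 178) and the empty grey tote around (394,181). The blue decoys are elsewhere, the tape ring is at (317,125) and the bowl at (327,257). Next I'll measure.

```bash
cat >> h.py <<'E'
def grey_mask(reg,depth,n,zlo,zhi):
    P=cloud(n,depth); m=reg&(depth>0)&(P[...,2]>zlo)&(P[...,2]<zhi)
    return P[m]
def rect(P):
    (c,s,a)=cv2.minAreaRect((P[:,:2]*1000).astype(np.float32))
    a=np.radians(a)
    if s[0]<s[1]: s=s[::-1]; a+=np.pi/2
    return np.array(c),s,np.degrees((a+np.pi/2)%np.pi-np.pi/2)
def look(names,tag,cams=('top','side'),show=True):
    out={}
    for n in cams:
        p,d=grab_frame(n); np.save(f'd_{n}{tag}.npy',d); np.save(f'p_{n}{tag}.npy',p)
        cv2.imwrite(f'pics/{n}{tag}.png',p[...,::-1])
        for t in names:
            L=trace(n,t)
            for o in L[:4]:
                r,c=o['location']; i,j=int(round(r)),int(round(c))
                w=px2w(n,r,c,d[i,j])
                print(n,t,round(o['confidence'],2),np.round([r,c]),np.round(w*1000))
            out[n,t]=(L,d)
    return out
E
python3 - <<'E'
from h import *
o=look(['tote_full','tote_empty','tote_full_card','tote_empty_card'],'1',('top','side'))
for n in ('top','side'):
  for t in ('tote_full','tote_empty'):
    L,d=o[n,t]
    for k in L[:4]:
        P=grey_mask(k['region'],d,n,0.058,0.085)
        if len(P)>20: print(n,t,k['confidence'],rect(P),len(P))
print(np.round(px2w('top',np.array([300]),np.array([330]),np.load('d_top1.npy')[300,330]),3))
for t in ['tape','bowl','glove_box','gel_bottle','wipes_tub','scanner','bench_far']:
    L=trace('top',t)
    d=np.load('d_top1.npy')
    for k in L[:2]:
        r,c=k['location'];print(t,round(k['confidence'],2),np.round([r,c]),np.round(1000*px2w('top',r,c,d[int(r),int(c)])))
print(observe()['clock'])
E
```

```text
top tote_full 0.95 [174. 256.] [612. 196.  45.]
top tote_empty 0.89 [290. 415.] [ 288. -238.    2.]
top tote_empty 0.75 [178. 394.] [ 602. -189.    5.]
top tote_empty 0.66 [116. 457.] [ 780. -379.    6.]
top tote_empty 0.6 [294. 242.] [285. 243.  -0.]
top tote_full_card 0.8 [178. 252.] [600. 208.  52.]
top tote_empty_card 0.91 [117. 458.] [ 779. -382.   -2.]
top tote_empty_card 0.89 [290. 246.] [295. 232.   3.]
top tote_empty_card 0.84 [293. 416.] [ 280. -240.    8.]
top tote_empty_card 0.64 [176. 396.] [ 606. -194.    5.]
side tote_full 0.88 [246. 257.] [597. 198.  51.]
side tote_full 0.28 [179. 339.] [ 569. -160.   70.]
side tote_empty 0.96 [140. 322.] [ 743. -341.   68.]
side tote_empty 0.78 [305. 355.] [312. 190.   3.]
side tote_empty 0.66 [179. 339.] [ 569. -159.   68.]
side tote_empty 0.63 [204. 434.] [ 295. -249.   37.]
side tote_full_card 0.77 [246. 256.] [590. 211.  63.]
side tote_full_card 0.75 [179. 338.] [ 572. -157.   69.]
side tote_empty_card 0.82 [140. 322.] [ 743. -338.   65.]
side tote_empty_card 0.69 [312. 354.] [304. 211.   5.]
side tote_empty_card 0.64 [205. 436.]
[... 1437 characters left out ...]
ote_empty 0.63 (array([ 285.11282349, -227.45391846]), (192.52561950683594, 71.80493927001953), np.float64(43.79243850708008)) 653
[[ 0.263 -0.002  0.001]]
tape 0.72 [115. 322.] [791.  11.   6.]
bowl 0.77 [258. 327.] [379.   3.   5.]
glove_box 0.75 [190. 149.] [567. 480.  83.]
gel_bottle 0.7 [260. 163.] [380. 423. 127.]
wipes_tub 0.92 [182. 509.] [ 562. -462.  149.]
scanner 0.87 [230. 496.] [ 446. -459.   41.]
scanner 0.65 [179. 255.] [599. 200.  48.]Traceback (most recent call last):
  File "<stdin>", line 11, in <module>
ValueError: it knows: bowl, gel_bottle, glove_box, packs, scanner, tape, tote_empty, tote_empty_card, tote_empty_mid, tote_full, tote_full_card, tote_full_ledge, wipes_tub
```

```bash
python3 - <<'E'
import cv2,numpy as np
a=cv2.imread('pics/top1.png'); b=cv2.imread('pics/side1.png')
f=lambda im,r,c:cv2.resize(im[r-45:r+45,c-60:c+60],None,fx=3.2,fy=3.2,interpolation=cv2.INTER_CUBIC)
cv2.imwrite('pics/crop1.png',np.vstack([np.hstack([f(a,178,256),f(a,181,394)]),np.hstack([f(b,246,257),f(b,180,338)])]))
E
```

```text
(no output)
```

View pics/crop1.png

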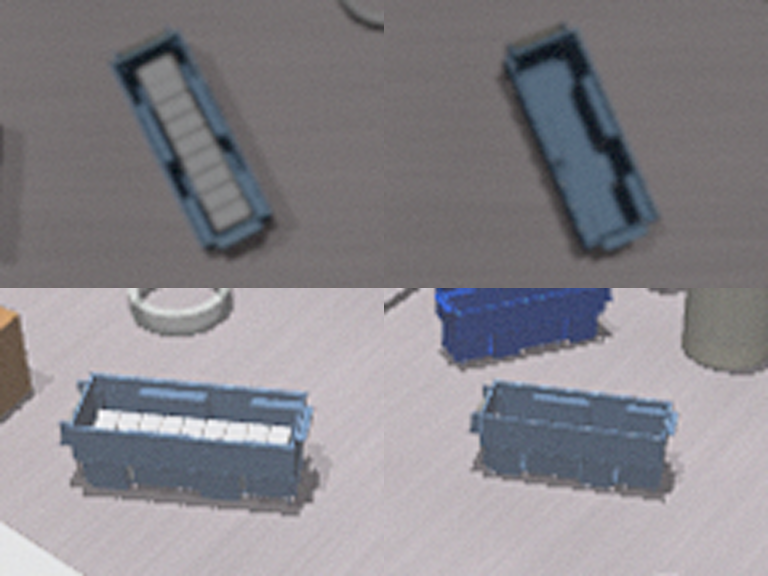

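The packed tote's card end is the far one (tan strip), and the slot pattern agrees. The empty tote's card end is also far. Plan: straddle the packed tote with open fingers and push it round with both fingers as a couple, about +154° CCW. The tool's yaw is already within a degree of alignment with it.

```bash
python3 -m crank '[{"dx":30,"dy":-27.5},{"dx":41.5,"dy":-38},{"dx":41.5,"dy":-38},{"dx":41.5,"dy":-38},{"dx":41.5,"dy":-38}]'; python3 -m crank '[{"dx":41.5,"dy":-38},{"dx":41.5,"dy":-38},{"dx":41.5,"dy":-38},{"dx":41.5,"dy":-38},{"dx":41.5,"dy":-38}]';python3 -m crank '[{"dx":41.5,"dy":-38},{"dx":41.5,"dy":-38},{"dx":41.5,"dy":-38},{"dx":41.5,"dy":-38},{"dx":30,"dy":-27}]';
cat >> h.py <<'E'
def st():
    s=observe(); M=R.from_rotvec(s['tool_rot']).as_matrix()
    print('t',round(s['clock'],2),'tcp',np.round(s['tool_pos']*1000,1),'yawy',round(np.degrees(np.arctan2(M[1,1],M[0,1])),1),'tilt',np.round(M[:2,2],3),'F',np.round(s['force'],1),'op',round(s['opening']*1000,1),'j',np.round(s['joint_pos'],2))
    return s,M
def go(x,y,z):
    s,M=st(); print('tool shift mm',np.round(M.T@(np.array([x,y,z])-s['tool_pos']*1000),1))
E
python3 -c "
from h import *
go(598,192.5,200)"
```

```text
t 0.9 tcp [ 277.3 -587.9  303.9] yawy -64.7 tilt [ 0. -0.] F [-0.8  0.2  0.4] op 85.1 j [ 1.06  0.63  0.04  1.52 -0.03  1.   -0.02]
tool shift mm [ 622.9 -569.   103.9]$[0]: bad value
$[0]: bad value
$[0]: bad value
```

```bash
python3 -m crank '[{"dx":30,"dy":-27.5,"dz":0,"wx":0,"wy":0,"wz":0,"claw":85},{"dx":41.5,"dy":-38,"dz":0,"wx":0,"wy":0,"wz":0,"claw":85},{"dx":41.5,"dy":-38,"dz":0,"wx":0,"wy":0,"wz":0,"claw":85},{"dx":41.5,"dy":-38,"dz":0,"wx":0,"wy":0,"wz":0,"claw":85},{"dx":41.5,"dy":-38,"dz":0,"wx":0,"wy":0,"wz":0,"claw":85}]'; python3 -c "
from h import *
go(598,192.5,200)"
```

```text
clock: 1.52
tool_pos: [0.3787, -0.3403, 0.3042]
tool_rot: [3.065, 0.686, 0.001]
force: [0.6, -0.3, 0.0]
opening: 0.0847
t 1.52 tcp [ 378.7 -340.3  304.2] yawy -64.8 tilt [ 0.001 -0.   ] F [ 0.6 -0.3  0. ] op 84.7 j [ 0.66  0.43  0.03  1.91 -0.02  0.81 -0.44]
tool shift mm [ 425.5 -388.4  104.2]
```

```bash
python3 -m crank '[{"dx":43,"dy":-39,"dz":0,"wx":0,"wy":0,"wz":0,"claw":85},{"dx":43,"dy":-39,"dz":0,"wx":0,"wy":0,"wz":0,"claw":85},{"dx":43,"dy":-39,"dz":0,"wx":0,"wy":0,"wz":0,"claw":85},{"dx":43,"dy":-39,"dz":0,"wx":0,"wy":0,"wz":0,"claw":85},{"dx":43,"dy":-39,"dz":0,"wx":0,"wy":0,"wz":0,"claw":85}]' >/dev/null; python3 -m crank '[{"dx":43,"dy":-39,"dz":0,"wx":0,"wy":0,"wz":0,"claw":85},{"dx":43,"dy":-39,"dz":0,"wx":0,"wy":0,"wz":0,"claw":85},{"dx":43,"dy":-39,"dz":20,"wx":0,"wy":0,"wz":0,"claw":85},{"dx":43,"dy":-39,"dz":30,"wx":0,"wy":0,"wz":0,"claw":85},{"dx":30,"dy":-27,"dz":30,"wx":0,"wy":0,"wz":0,"claw":85}]'; python3 -c "
from h import *
go(598,192.5,120)"
```

```text
clock: 2.78
tool_pos: [0.5938, 0.1787, 0.2247]
tool_rot: [-3.064, -0.69, -0.003]
force: [-0.5, -0.3, 0.0]
opening: 0.0851
t 2.77 tcp [593.8 178.7 224.7] yawy -64.6 tilt [0.002 0.001] F [-0.5 -0.3  0. ] op 85.1 j [-0.33  0.67 -0.02  1.68  0.02  0.78 -1.48]
tool shift mm [  9.5 -10.6 104.7]
```

```bash
python3 -m crank '[{"dx":9.5,"dy":-10.5,"dz":30,"wx":0,"wy":0,"wz":0,"claw":85},{"dx":0,"dy":0,"dz":30,"wx":0,"wy":0,"wz":0,"claw":85},{"dx":0,"dy":0,"dz":0,"wx":0,"wy":0,"wz":0,"claw":85}]' >/dev/null; python3 -c "
from h import *
go(598,192.5,105)
for n in ('side',):
  p,d=grab_frame(n); cv2.imwrite('pics/s2.png',cv2.resize(p[150:300,180:340,::-1],None,fx=4,fy=4,interpolation=cv2.INTER_CUBIC))"
```

```text
t 3.15 tcp [595.5 188.7 163. ] yawy -64.7 tilt [-0.005 -0.002] F [-0.5 -0.7 -0.1] op 85.1 j [-0.34  0.77 -0.02  1.7   0.02  0.68 -1.5 ]
tool shift mm [ 4.2 -2.3 58. ]
```

View pics/s2.png

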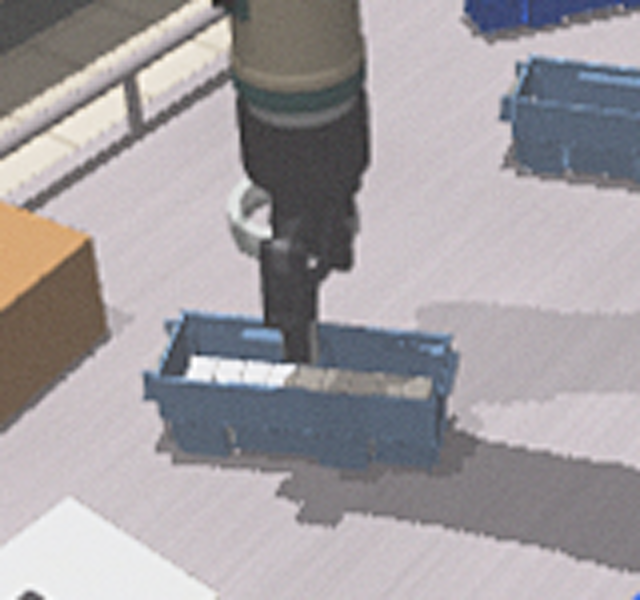

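```bash
python3 -m crank '[{"dx":3,"dy":-2,"dz":20,"wx":0,"wy":0,"wz":0,"claw":85},{"dx":0,"dy":0,"dz":25,"wx":0,"wy":0,"wz":0,"claw":85},{"dx":0,"dy":0,"dz":11,"wx":0,"wy":0,"wz":0,"claw":85},{"dx":0,"dy":0,"dz":0,"wx":0,"wy":0,"wz":0,"claw":85}]' ; python3 -c "
from h import *
go(598,192.5,105)
for n in ('side',):
  p,d=grab_frame(n); cv2.imwrite('pics/s3.png',cv2.resize(p[150:300,180:340,::-1],None,fx=4,fy=4,interpolation=cv2.INTER_CUBIC))"
```

```text
clock: 3.7
tool_pos: [0.5988, 0.192, 0.1088]
tool_rot: [3.066, 0.686, -0.001]
force: [0.1, 0.1, -0.3]
opening: 0.0848
t 3.7 tcp [598.8 192.  108.8] yawy -64.8 tilt [-0.001 -0.   ] F [ 0.1  0.1 -0.3] op 84.8 j [-0.35  0.85 -0.02  1.71  0.02  0.58 -1.5 ]
tool shift mm [-0.5 -0.8  3.8]
```

View pics/s3.png

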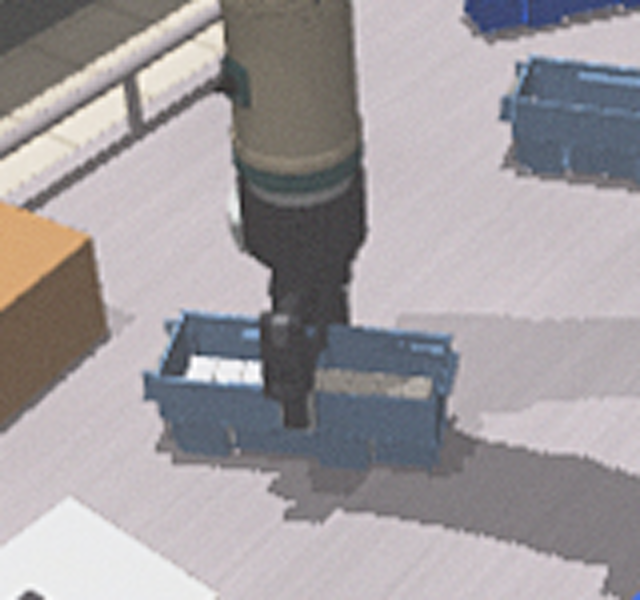

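Fingers straddle the tote with no contact force. Narrowing a little, then turning CCW (−wz).

```bash
python3 -m crank '[{"dx":-0.5,"dy":-0.5,"dz":4,"wx":0,"wy":0,"wz":0,"claw":74},{"dx":0,"dy":0,"dz":0,"wx":0,"wy":0,"wz":0,"claw":74},{"dx":0,"dy":0,"dz":0,"wx":0,"wy":0,"wz":-0.08,"claw":74},{"dx":0,"dy":0,"dz":0,"wx":0,"wy":0,"wz":-0.1,"claw":74},{"dx":0,"dy":0,"dz":0,"wx":0,"wy":0,"wz":-0.1,"claw":74}]' 60;python3 -m crank '[{"dx":0,"dy":0,"dz":0,"wx":0,"wy":0,"wz":-0.1,"claw":74},{"dx":0,"dy":0,"dz":0,"wx":0,"wy":0,"wz":-0.1,"claw":74},{"dx":0,"dy":0,"dz":0,"wx":0,"wy":0,"wz":-0.1,"claw":74},{"dx":0,"dy":0,"dz":0,"wx":0,"wy":0,"wz":-0.1,"claw":74},{"dx":0,"dy":0,"dz":0,"wx":0,"wy":0,"wz":-0.1,"claw":74}]' ; python3 -c "
from h import *
go(598,192.5,105)
for n in ('side',):
  p,d=grab_frame(n); cv2.imwrite('pics/s4.png',cv2.resize(p[150:300,180:340,::-1],None,fx=4,fy=4,interpolation=cv2.INTER_CUBIC))"
```

```text
clock: 4.38
tool_pos: [0.599, 0.1945, 0.106]
tool_rot: [-2.936, -1.112, -0.006]
force: [1.9, 5.6, 0.1]
opening: 0.0738
clock: 5.0
tool_pos: [0.5992, 0.1921, 0.106]
tool_rot: [2.572, 1.802, 0.003]
force: [0.5, -0.3, 0.1]
opening: 0.0742
t 5.0 tcp [599.2 192.1 106. ] yawy -20.0 tilt [0.002 0.   ] F [ 0.5 -0.3  0.1] op 74.2 j [-0.23  0.86 -0.22  1.71  0.29  0.6  -0.96]
tool shift mm [ 0.  -1.2  1. ]
```

View pics/s4.png

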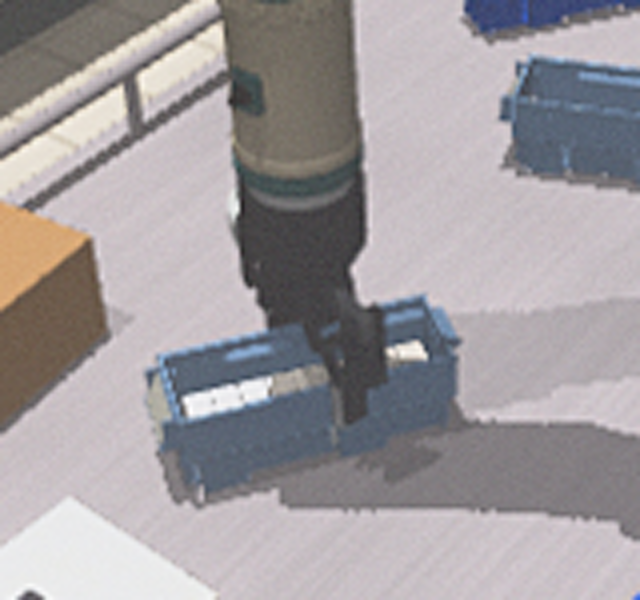

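The tote is turning in place and the card face now shows at the left. Continuing.

```bash
python3 -m crank '[{"dx":0,"dy":0,"dz":0,"wx":0,"wy":0,"wz":-0.11,"claw":74},{"dx":0,"dy":0,"dz":0,"wx":0,"wy":0,"wz":-0.12,"claw":74},{"dx":0,"dy":0,"dz":0,"wx":0,"wy":0,"wz":-0.12,"claw":74},{"dx":0,"dy":0,"dz":0,"wx":0,"wy":0,"wz":-0.12,"claw":74},{"dx":0,"dy":0,"dz":0,"wx":0,"wy":0,"wz":-0.12,"claw":74}]';python3 -m crank '[{"dx":0,"dy":0,"dz":0,"wx":0,"wy":0,"wz":-0.12,"claw":74},{"dx":0,"dy":0,"dz":0,"wx":0,"wy":0,"wz":-0.12,"claw":74},{"dx":0,"dy":0,"dz":0,"wx":0,"wy":0,"wz":-0.12,"claw":74},{"dx":0,"dy":0,"dz":0,"wx":0,"wy":0,"wz":-0.12,"claw":74},{"dx":0,"dy":0,"dz":0,"wx":0,"wy":0,"wz":-0.1,"claw":74}]';python3 -m crank '[{"dx":0,"dy":0,"dz":0,"wx":0,"wy":0,"wz":-0.12,"claw":74},{"dx":0,"dy":0,"dz":0,"wx":0,"wy":0,"wz":-0.12,"claw":74},{"dx":0,"dy":0,"dz":0,"wx":0,"wy":0,"wz":-0.12,"claw":74},{"dx":0,"dy":0,"dz":0,"wx":0,"wy":0,"wz":-0.12,"claw":74},{"dx":0,"dy":0,"dz":0,"wx":0,"wy":0,"wz":-0.11,"claw":74}]' ; python3 -c "
from h import *
go(598,192.5,105)
o=look(['tote_full','packs'],'5')
for n in ('top','side'):
  L,d=o[n,'tote_full']
  for k in L[:1]:
    P=grey_mask(k['region'],d,n,.058,.078); print(n,rect(P),len(P))
  L,d=o[n,'packs']
  for k in L[:1]:
    P=grey_mask(k['region'],d,n,.04,.05); print(n,rect(P),len(P))
"
```

```text
clock: 5.68
tool_pos: [0.5992, 0.1923, 0.106]
tool_rot: [1.938, 2.471, 0.002]
force: [1.2, -0.7, 1.7]
opening: 0.0742
clock: 6.3
tool_pos: [0.5991, 0.1926, 0.106]
tool_rot: [1.151, 2.922, 0.002]
force: [1.1, 0.0, 1.8]
opening: 0.0739
clock: 6.92
tool_pos: [0.599, 0.1928, 0.106]
tool_rot: [0.251, 3.13, 0.002]
force: [0.1, 0.5, 1.7]
opening: 0.0742
t 6.92 tcp [599.  192.8 106. ] yawy 80.8 tilt [0.002 0.001] F [0.1 0.5 1.7] op 74.2 j [ 0.03  0.95 -0.66  1.7   0.79  0.78  0.39]
tool shift mm [ 0.9 -0.5  1. ]
top tote_full 0.88 [196. 248.] [551. 221.  44.]
top packs 0.83 [196. 250.] [551. 215.  41.]
side tote_full 0.78 [254. 267.] [560. 205.  47.]
side packs 0.81 [248. 264.] [577. 194.  49.]
top (array([546.61572266, 216.46678162]), (88.23737335205078, 68.44947052001953), np.float64(-25.227005004882837)) 245
top (array([555.9732666, 212.6962738]), (70.53199768066406, 34.413536071777344), np.float64(-25.226646423339847)) 231
side (array([589.54742432, 189.52148438]), (198.7429656982422, 72.11602783203125), np.float64(-28.717178344726562)) 501
side (array([595.63897705, 188.95727539]), (138.85446166992188, 33.793216705322266), np.float64(-26.74805831909179)) 313
```

View pics/top5.png

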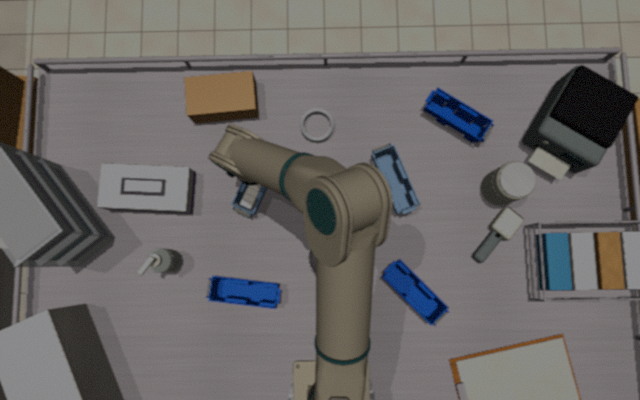

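View pics/side5.png

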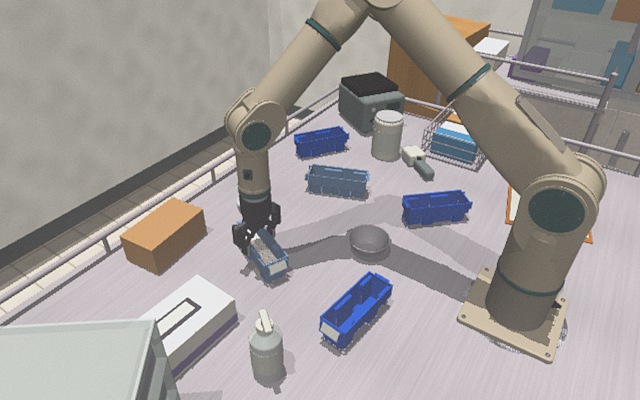

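Lag is a steady ≈16°; the tote has about 25° left to go.

```bash
python3 -m crank '[{"dx":0,"dy":0,"dz":0,"wx":0,"wy":0,"wz":-0.11,"claw":74},{"dx":0,"dy":0,"dz":0,"wx":0,"wy":0,"wz":-0.12,"claw":74},{"dx":0,"dy":0,"dz":0,"wx":0,"wy":0,"wz":-0.11,"claw":74},{"dx":0,"dy":0,"dz":0,"wx":0,"wy":0,"wz":-0.1,"claw":74},{"dx":0,"dy":0,"dz":0,"wx":0,"wy":0,"wz":0,"claw":74}]'; python3 -c "
from h import *
go(598,192.5,105)
o=look(['tote_full','packs'],'6')
for n in ('top','side'):
  L,d=o[n,'tote_full']
  for k in L[:1]:
    P=grey_mask(k['region'],d,n,.058,.078); print(n,rect(P),len(P))
  L,d=o[n,'packs']
  for k in L[:1]:
    P=grey_mask(k['region'],d,n,.04,.05); print(n,rect(P),len(P))
"
```

```text
clock: 7.85
tool_pos: [0.5982, 0.1925, 0.1054]
tool_rot: [0.434, -3.111, -0.0]
force: [0.5, 1.5, 2.6]
opening: 0.0739
t 7.85 tcp [598.2 192.5 105.4] yawy 105.9 tilt [-0.  0.] F [0.5 1.5 2.6] op 73.9 j [ 0.08  0.98 -0.76  1.7   0.88  0.84  0.75]
tool shift mm [0.2 0.  0.4]
top tote_full 0.87 [199. 258.] [542. 190.  53.]
top packs 0.76 [197. 257.] [546. 193.  55.]
top packs 0.66 [260. 162.] [379. 424. 137.]
side tote_full 0.64 [249. 270.] [563. 188.  49.]
side tote_full 0.36 [159. 419.] [ 429. -461.   38.]
side packs 0.63 [248. 269.] [568. 185.  47.]
side packs 0.58 [161. 419.] [ 426. -453.   36.]
top (array([539.10089111, 190.53016663]), (86.1397933959961, 67.04557800292969), np.float64(0.0834642872214307)) 269
top (array([551.33172607, 190.30499268]), (72.93501281738281, 31.495296478271484), np.float64(0.5779285430908209)) 248
side (array([591.12896729, 187.49197388]), (195.38876342773438, 76.16161346435547), np.float64(0.7327378988265987)) 709
side (array([593.91864014, 181.42469788]), (143.5358123779297, 31.591360092163086), np.float64(-2.7883529663085684)) 209
```

Packed tote is at 0–0.7° from square, card to the robot. Back off the fingers to free play, open, rise and look.

```bash
python3 -m crank '[{"dx":0,"dy":0,"dz":0,"wx":0,"wy":0,"wz":0.1,"claw":76},{"dx":0,"dy":0,"dz":0,"wx":0,"wy":0,"wz":0.1,"claw":80},{"dx":0,"dy":0,"dz":0,"wx":0,"wy":0,"wz":0.08,"claw":85},{"dx":0,"dy":0,"dz":0,"wx":0,"wy":0,"wz":0,"claw":85},{"dx":0,"dy":0,"dz":-15,"wx":0,"wy":0,"wz":0,"claw":85}]'; python3 -m crank '[{"dx":0,"dy":0,"dz":-40,"wx":0,"wy":0,"wz":0,"claw":85},{"dx":0,"dy":0,"dz":-50,"wx":0,"wy":0,"wz":0,"claw":85},{"dx":0,"dy":0,"dz":-20,"wx":0,"wy":0,"wz":0,"claw":85}]'; python3 -c "
from h import *
go(584.5,-188,210)"
```

```text
clock: 8.78
tool_pos: [0.5974, 0.1916, 0.1195]
tool_rot: [0.001, -3.139, 0.003]
force: [-1.1, 0.4, -0.6]
opening: 0.0848
clock: 9.15
tool_pos: [0.5991, 0.1933, 0.2342]
tool_rot: [-0.0, 3.137, 0.003]
force: [-0.2, -0.3, -0.2]
opening: 0.0852
t 9.15 tcp [599.1 193.3 234.2] yawy 90.0 tilt [0.004 0.002] F [-0.2 -0.3 -0.2] op 85.2 j [ 0.11  0.8  -0.82  1.64  0.68  1.    0.63]
tool shift mm [  14.8 -381.3   23.3]
```

```bash
python3 -m crank '[{"dx":0,"dy":-30,"dz":0,"wx":0,"wy":0,"wz":0,"claw":85},{"dx":3,"dy":-45,"dz":0,"wx":0,"wy":0,"wz":0,"claw":85},{"dx":3,"dy":-50,"dz":0,"wx":0,"wy":0,"wz":0,"claw":85},{"dx":3,"dy":-50,"dz":0,"wx":0,"wy":0,"wz":0,"claw":85},{"dx":3,"dy":-50,"dz":0,"wx":0,"wy":0,"wz":0,"claw":85}]'; python3 -c "
from h import *
go(584.5,-188,210)
o=look(['tote_full','packs','tote_full_card','tote_empty'],'7')
for n in ('top','side'):
  for t in ('tote_full','tote_empty','packs'):
   L,d=o[n,t]
   for k in L[:4]:
    P=grey_mask(k['region'],d,n,.04,.05) if t=='packs' else grey_mask(k['region'],d,n,.058,.078)
    if len(P)>30: print(n,t,rect(P),len(P))
"
```

```text
clock: 9.78
tool_pos: [0.5855, -0.0345, 0.2303]
tool_rot: [-0.0, -3.141, 0.001]
force: [0.2, 0.3, 0.4]
opening: 0.0853
t 9.78 tcp [585.5 -34.5 230.3] yawy 90.0 tilt [-0.001 -0.   ] F [0.2 0.3 0.4] op 85.3 j [ 0.52  0.77 -0.85  1.76  0.7   0.95  0.95]
tool shift mm [   1.  -153.5   20.3]
top tote_full 0.79 [179. 260.] [598. 186.  46.]
top packs 0.62 [181. 259.] [594. 190.  41.]
top tote_full_card 0.68 [185. 254.] [582. 202.  48.]
top tote_empty 0.96 [114. 459.] [ 782. -378.   22.]
top tote_empty 0.86 [279. 406.] [ 317. -212.    8.]
top tote_empty 0.85 [295. 240.] [282. 247.   2.]
top tote_empty 0.52 [148. 391.] [ 680. -179.   42.]
side tote_full 0.7 [247. 262.] [586. 192.  48.]
side packs 0.69 [243. 260.] [598. 184.  49.]
side tote_full_card 0.88 [248. 263.] [581. 193.  49.]
side tote_empty 0.92 [305. 353.] [312. 200.  12.]
side tote_empty 0.9 [138. 337.] [ 710. -382.   65.]
side tote_empty 0.83 [181. 337.] [ 574. -157.   61.]
side tote_empty 0.8 [205. 432.] [ 299. -245.   32.]
top tote_full (array([593.14562988, 191.1852417 ]), (195.46266174316406, 67.03144073486328), np.float64(0.81
[... 614 characters left out ...]
07745361328), np.float64(1.9163995981216462)) 856
side tote_empty (array([291.08822632, 227.05508423]), (195.37315368652344, 68.42221069335938), np.float64(82.69763183593751)) 1106
side tote_empty (array([ 768.21234131, -362.50891113]), (187.48646545410156, 75.3128662109375), np.float64(56.21353912353515)) 175
side tote_empty (array([ 588.29986572, -186.23109436]), (193.1833038330078, 78.18689727783203), np.float64(22.296842575073235)) 626
side tote_empty (array([ 284.08786011, -228.76489258]), (196.13397216796875, 72.8317642211914), np.float64(43.12919616699219)) 682
side packs (array([596.72808838, 184.50898743]), (149.12059020996094, 34.08319854736328), np.float64(1.6489436626434342)) 357
```

View pics/top7.png

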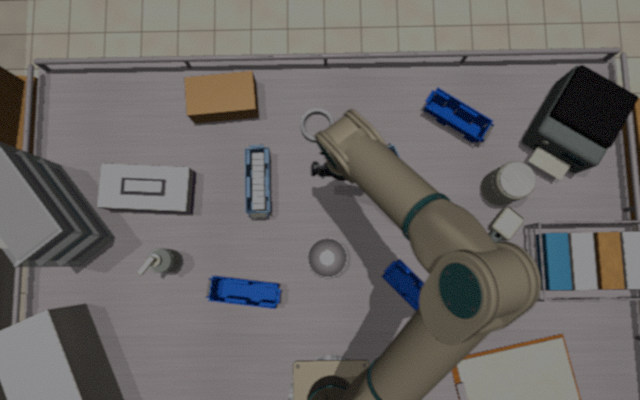

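View pics/side7.png

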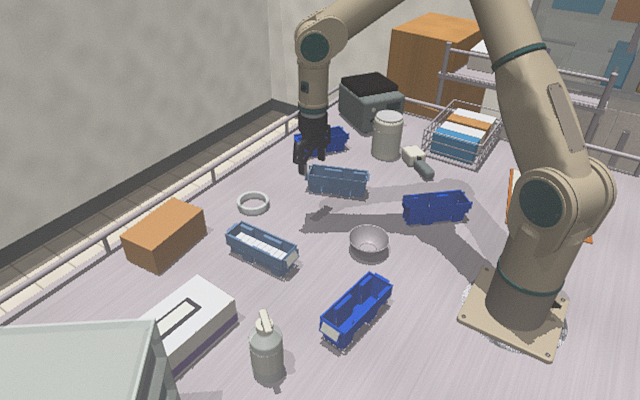

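```bash
python3 - <<'E'
from h import *
def prof(n,tag,c,ang):
    d=np.load(f'd_{n}{tag}.npy'); P=cloud(n,d)*1000; P=P[d>0]
    a=np.radians(ang); e=np.array([np.cos(a),np.sin(a)]); f=np.array([-e[1],e[0]])
    q=P[:,:2]-c; u=q@e; v=q@f; m=(abs(u)<115)&(abs(v)<50)&(P[:,2]>25)&(P[:,2]<90)
    u,v,z=u[m],v[m],P[m,2]
    print(n,tag,'n',m.sum())
    for lo,hi in ((25,45),(45,52),(52,58),(58,64),(64,80)):
        k=(z>lo)&(z<hi)&(abs(v)<30)
        if k.sum()>5: print('  z',lo,hi,'u',np.round(np.percentile(u[k],[0,1,99,100]),1),k.sum())
    for s in (1,-1):
        k=(u*s>84)&(abs(v)<30); o=np.argsort(u[k]*s)
        print('  end',s,[(round(x),round(y)) for x,y in zip(u[k][o],z[k][o])][::max(1,k.sum()//18)])
    k=z>60; print('  v ext',np.round(np.percentile(v[k],[0,1,99,100]),1))
prof('top','7',np.array([597,191]),1.0)
prof('top','1',np.array([598,192.5]),26.)
prof('top','1',np.array([584.5,-188]),21.5)
prof('side','7',np.array([597,191]),1.0)
E
```

```text
top 7 n 1679
  z 25 45 u [-104.  -103.2   81.9   82.6] 332
  z 45 52 u [-104.5 -103.8   81.7   82.7] 548
  z 52 58 u [-102.4 -102.4   84.8   85. ] 93
  z 58 64 u [-101.4  -99.7   84.7   89.8] 195
  z 64 80 u [-101.7  -97.4   93.1   93.9] 236
  end 1 [(84, 68), (84, 68), (84, 58), (84, 60), (85, 53), (85, 72), (86, 73), (86, 73), (87, 69), (87, 69), (88, 65), (89, 73), (89, 72), (89, 69), (90, 60), (91, 66), (91, 65), (92, 70), (93, 71), (93, 66), (93, 68)]
  end -1 [(-84, 49), (-89, 69), (-90, 73), (-91, 70), (-92, 66), (-93, 73), (-93, 72), (-94, 63), (-95, 65), (-96, 60), (-97, 67), (-98, 63), (-99, 72), (-100, 55), (-101, 52), (-102, 52), (-102, 48), (-103, 48), (-104, 44)]
  v ext [-33.6 -33.   33.8  34.7]
top 1 n 1502
  z 25 45 u [-81.7 -72.5  92.6 109.1] 304
  z 45 52 u [-82.2 -71.4 102.4 108.3] 533
  z 52 58 u [-82.  -81.4 106.5 106.5] 83
  z 58 64 u [-81.9 -81.2 101.8 102.2] 176
  z 64 80 u [-89.9 -89.4 100.4 103.3] 220
  end 1 [(84, 46), (86, 46), (87, 42), (88, 59), (90, 38), (91, 35), (92, 60), (92, 46), (92, 41), (92, 48), (93, 69), (93, 72), (94, 49), (94, 75), (95, 71),
[... 1261 characters left out ...]
 84.3   84.7] 149
  z 58 64 u [-103.3 -102.2   83.2   83.5] 191
  z 64 80 u [-103.9 -103.2   92.8   93.9] 246
  end 1 [(84, 71), (84, 57), (84, 67), (84, 70), (84, 54), (85, 53), (85, 69), (85, 70), (86, 70), (86, 68), (86, 72), (86, 71), (87, 70), (87, 69), (87, 70), (87, 71), (88, 69), (88, 71), (89, 70), (89, 70), (90, 71), (90, 70), (90, 68), (90, 69), (90, 71), (91, 69), (92, 68), (92, 68), (93, 68), (93, 69), (93, 67), (94, 67)]
  end -1 [(-86, 37), (-92, 72), (-93, 70), (-93, 74), (-94, 42), (-94, 73), (-95, 68), (-96, 63), (-97, 64), (-98, 63), (-100, 58), (-100, 66), (-101, 54), (-102, 59), (-102, 55), (-103, 51), (-104, 42), (-105, 50), (-106, 48)]
  v ext [-37.2 -34.7  34.   34.9]
```

Rect centre ≈ true centre (the packs' centre agrees at x≈594). Packed tote is at ≈(593.5,191), ~1° off square; empty tote at ≈(590,-186), 21.5°. Going to the empty one.

```bash
python3 -m crank '[{"dx":-3,"dy":-45,"dz":0,"wx":0,"wy":0,"wz":0,"claw":85},{"dx":-2,"dy":-50,"dz":0,"wx":0,"wy":0,"wz":0,"claw":85},{"dx":0,"dy":-45,"dz":0,"wx":0,"wy":0,"wz":-0.05,"claw":85},{"dx":0,"dy":-10,"dz":0,"wx":0,"wy":0,"wz":-0.15,"claw":85},{"dx":0,"dy":0,"dz":20,"wx":0,"wy":0,"wz":-0.17,"claw":85}]'; python3 -m crank '[{"dx":0,"dy":0,"dz":30,"wx":0,"wy":0,"wz":0,"claw":85},{"dx":0,"dy":0,"dz":0,"wx":0,"wy":0,"wz":0,"claw":85}]'; python3 -c "
from h import *
go(590.5,-186,104)"
```

```text
clock: 10.9
tool_pos: [0.5925, -0.1836, 0.2112]
tool_rot: [-0.581, 3.085, -0.003]
force: [1.0, 0.3, -1.3]
opening: 0.0848
clock: 11.15
tool_pos: [0.5902, -0.182, 0.1783]
tool_rot: [0.578, -3.084, -0.003]
force: [-0.1, 0.8, 1.0]
opening: 0.0851
t 11.15 tcp [ 590.2 -182.   178.3] yawy 111.2 tilt [-0.004  0.001] F [-0.1  0.8  1. ] op 85.1 j [ 0.76  0.9  -0.9   1.7   0.84  0.97  1.48]
tool shift mm [ 0.9 -4.  74.3]
```

```bash
python3 -m crank '[{"dx":1,"dy":-3.5,"dz":25,"wx":0,"wy":0,"wz":0,"claw":85},{"dx":0,"dy":0,"dz":20,"wx":0,"wy":0,"wz":0,"claw":85},{"dx":0,"dy":0,"dz":0,"wx":0,"wy":0,"wz":0,"claw":85}]'; python3 -c "
from h import *
go(590.5,-186,104)
p,d=grab_frame('side'); cv2.imwrite('pics/s8.png',cv2.resize(p[100:250,260:420,::-1],None,fx=4,fy=4,interpolation=cv2.INTER_CUBIC))"
```

```text
clock: 11.52
tool_pos: [0.5907, -0.1862, 0.1333]
tool_rot: [0.576, -3.085, -0.002]
force: [-1.2, -0.4, -0.1]
opening: 0.0852
t 11.53 tcp [ 590.7 -186.2  133.3] yawy 111.2 tilt [-0.003  0.   ] F [-1.2 -0.4 -0.1] op 85.2 j [ 0.74  0.96 -0.85  1.72  0.9   0.91  1.44]
tool shift mm [ 0.   0.2 29.3]
```

View pics/s8.png

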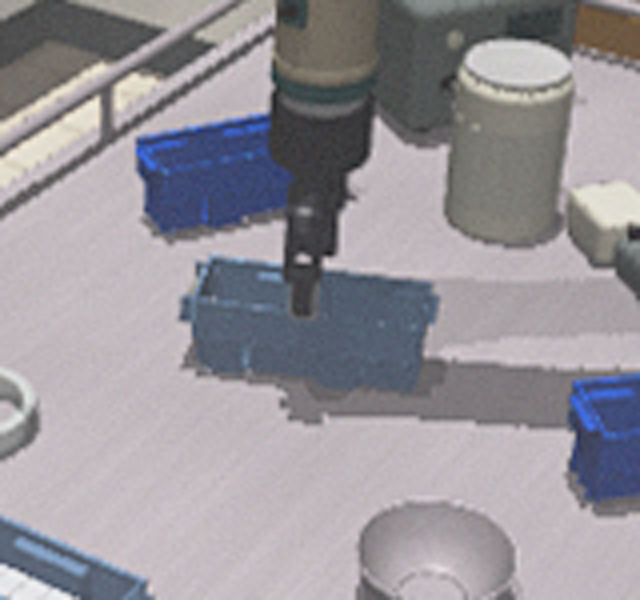

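Near finger stands outside the near wall, and the tote lies aligned between the fingers. Descend and grip.

```bash
python3 -m crank '[{"dx":0,"dy":0,"dz":20,"wx":0,"wy":0,"wz":0,"claw":85},{"dx":0,"dy":0,"dz":9,"wx":0,"wy":0,"wz":0,"claw":85},{"dx":0,"dy":0,"dz":0,"wx":0,"wy":0,"wz":0,"claw":72},{"dx":0,"dy":0,"dz":0,"wx":0,"wy":0,"wz":0,"claw":62},{"dx":0,"dy":0,"dz":0,"wx":0,"wy":0,"wz":0,"claw":55}]' 30; python3 -m crank '[{"dx":0,"dy":0,"dz":0,"wx":0,"wy":0,"wz":0,"claw":55},{"dx":0,"dy":0,"dz":0,"wx":0,"wy":0,"wz":0,"claw":55}]'; python3 -c "
from h import *
go(590.5,-186,104)"
```

```text
clock: 12.2
tool_pos: [0.5918, -0.1863, 0.1064]
tool_rot: [-0.577, 3.088, -0.0]
force: [-0.5, 0.3, -2.0]
opening: 0.0652
clock: 12.45
tool_pos: [0.5918, -0.1863, 0.1063]
tool_rot: [-0.576, 3.088, -0.0]
force: [-0.7, 0.0, -1.9]
opening: 0.0656
t 12.45 tcp [ 591.8 -186.3  106.3] yawy 111.1 tilt [ 0. -0.] F [-0.7  0.  -1.9] op 65.6 j [ 0.73  0.99 -0.82  1.73  0.94  0.87  1.41]
tool shift mm [1.1 0.8 2.3]
```

```bash
python3 -m crank '[{"dx":0,"dy":0,"dz":-15,"wx":0,"wy":0,"wz":0,"claw":55},{"dx":0,"dy":0,"dz":-35,"wx":0,"wy":0,"wz":0,"claw":55},{"dx":0,"dy":0,"dz":-40,"wx":0,"wy":0,"wz":0.1,"claw":55},{"dx":0,"dy":0,"dz":-35,"wx":0,"wy":0,"wz":0.13,"claw":55},{"dx":0,"dy":0,"dz":-5,"wx":0,"wy":0,"wz":0.12,"claw":55}]' 40; python3 -c "
from h import *
go(593.5,191,236)"
```

```text
clock: 13.08
tool_pos: [0.5934, -0.1856, 0.2404]
tool_rot: [-0.024, 3.135, -0.001]
force: [0.0, 0.4, -2.7]
opening: 0.0657
t 13.07 tcp [ 593.4 -185.6  240.4] yawy 90.9 tilt [ 0.006 -0.001] F [ 0.   0.4 -2.7] op 65.7 j [ 0.75  0.8  -0.87  1.65  0.7   1.02  1.24]
tool shift mm [ -6.  376.6   4.2]
```

```bash
python3 -m crank '[{"dx":0,"dy":25,"dz":0,"wx":0,"wy":0,"wz":0,"claw":55},{"dx":-1,"dy":42,"dz":0,"wx":0,"wy":0,"wz":0,"claw":55},{"dx":-1,"dy":45,"dz":0,"wx":0,"wy":0,"wz":0,"claw":55},{"dx":-1,"dy":45,"dz":0,"wx":0,"wy":0,"wz":0,"claw":55},{"dx":-1,"dy":45,"dz":0,"wx":0,"wy":0,"wz":0,"claw":55}]'; python3 -m crank '[{"dx":-1,"dy":45,"dz":0,"wx":0,"wy":0,"wz":0,"claw":55},{"dx":-1,"dy":45,"dz":0,"wx":0,"wy":0,"wz":0,"claw":55},{"dx":0,"dy":45,"dz":0,"wx":0,"wy":0,"wz":0,"claw":55},{"dx":0,"dy":25,"dz":0,"wx":0,"wy":0,"wz":0,"claw":55},{"dx":0,"dy":10,"dz":0,"wx":0,"wy":0,"wz":0,"claw":55}]'; python3 -c "
from h import *
go(593.5,191,236)"
```

```text
clock: 13.7
tool_pos: [0.5919, 0.0175, 0.2374]
tool_rot: [-0.031, 3.14, 0.0]
force: [0.9, -0.0, -1.9]
opening: 0.0654
clock: 14.32
tool_pos: [0.5901, 0.1883, 0.2374]
tool_rot: [-0.035, 3.14, 0.002]
force: [0.5, -0.3, -1.9]
opening: 0.0654
t 14.32 tcp [590.1 188.3 237.4] yawy 91.3 tilt [0.001 0.001] F [ 0.5 -0.3 -1.9] op 65.4 j [ 0.12  0.79 -0.83  1.66  0.68  1.    0.65]
tool shift mm [-3.5  2.7  1.4]
```

```bash
python3 -m crank '[{"dx":-3.5,"dy":2.5,"dz":20,"wx":0,"wy":0,"wz":0,"claw":55},{"dx":0,"dy":0,"dz":20,"wx":0,"wy":0,"wz":0,"claw":55},{"dx":0,"dy":0,"dz":0,"wx":0,"wy":0,"wz":0,"claw":55},{"dx":0,"dy":0,"dz":0,"wx":0,"wy":0,"wz":0,"claw":55}]'; python3 - <<'E'
from h import *
go(593.5,191,168)
for n in ('side','top'):
  p,d=grab_frame(n); np.save(f'd_{n}9.npy',d); np.save(f'p_{n}9.npy',p); cv2.imwrite(f'pics/{n}9.png',p[...,::-1])
p=cv2.imread('pics/side9.png'); cv2.imwrite('pics/s9.png',cv2.resize(p[170:310,180:340],None,fx=4.5,fy=4,interpolation=cv2.INTER_CUBIC))
p=cv2.imread('pics/top9.png'); cv2.imwrite('pics/t9.png',cv2.resize(p[110:260,180:340],None,fx=4,fy=4,interpolation=cv2.INTER_CUBIC))
E
```

```text
clock: 14.82
tool_pos: [0.5942, 0.1877, 0.1959]
tool_rot: [0.029, -3.141, 0.0]
force: [0.3, -0.7, -2.1]
opening: 0.0654
t 14.82 tcp [594.2 187.7 195.9] yawy 91.0 tilt [-0.001 -0.   ] F [ 0.3 -0.7 -2.1] op 65.4 j [ 0.1   0.84 -0.8   1.68  0.72  0.94  0.62]
tool shift mm [ 0.6  3.3 27.9]
```

View pics/s9.png

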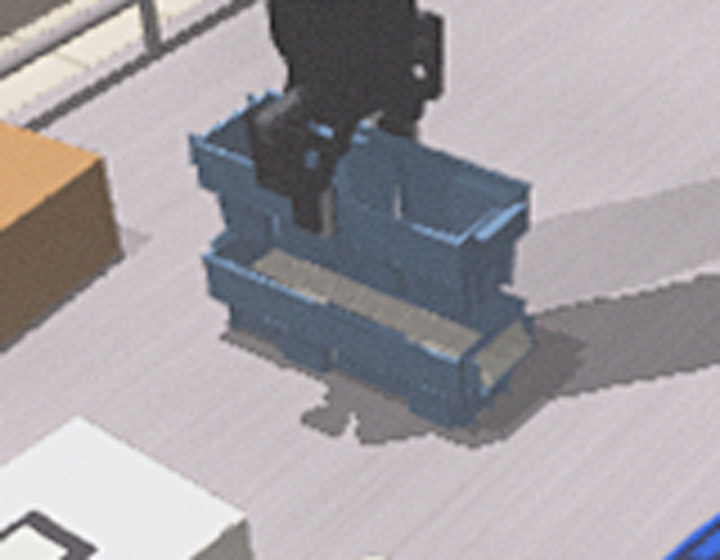

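View pics/t9.png

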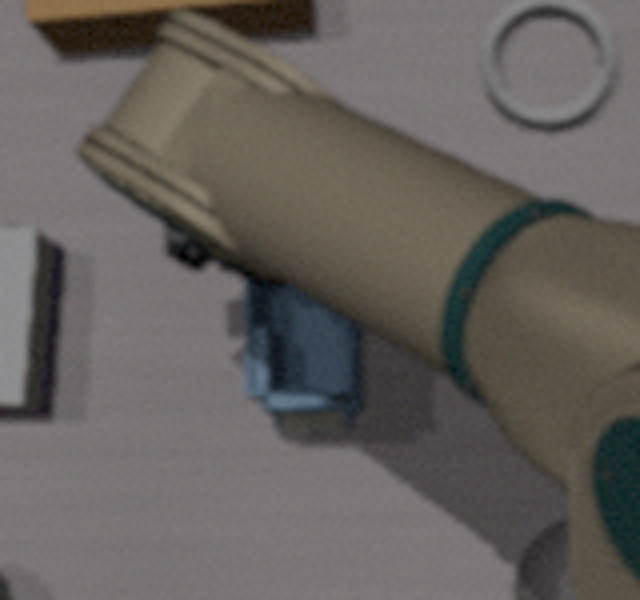

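```bash
python3 - <<'E'
from h import *
for n in('side','top'):
    d=np.load(f'd_{n}9.npy'); P=cloud(n,d)*1000; C=np.load(f'p_{n}9.npy').astype(int)
    blue=(C[...,2]-C[...,0]>15)&(d>0)
    c=np.array([593.5,191]); a=np.radians(1.); e=np.array([np.cos(a),np.sin(a)]); f=np.array([-e[1],e[0]])
    q=P[...,:2]-c; u=q@e; v=q@f; z=P[...,2]
    for lo,hi in((34,66),(66,76),(120,152),(154,166)):
        k=blue&(abs(u)<120)&(abs(v)<60)&(z>lo)&(z<hi)
        if k.sum()<10: continue
        print(n,lo,hi,k.sum(),'u',np.round(np.percentile(u[k],[0,1,99,100]),1),'v',np.round(np.percentile(v[k],[0,1,50,95,99,100]),1))
        # near wall line v(u) max per u-bin
        if n=='side':
            b=[]
            for s in range(-80,81,20):
                kk=k&(abs(u-s)<10)
                if kk.sum()>5:b.append((s,round(float(np.percentile(v[kk],95)),1)))
            print('   ',b)
E
```

```text
side 34 66 690 u [-103.6 -101.5   85.7   90.4] v [-34.6 -31.6  30.8  33.3  34.   36. ]
    [(-80, 33.3), (-60, 33.4), (-40, 33.2), (-20, 33.2), (0, 33.1), (20, 33.4), (40, 33.3), (60, 33.4), (80, 32.7)]
side 66 76 222 u [-99.2 -96.2  93.5  96.2] v [-32.3 -31.8  30.4  33.6  34.2  34.8]
    [(-80, 33.8), (-60, 33.4), (-40, 33.5), (-20, 33.2), (0, 33.9), (20, 33.9), (40, 33.1), (60, 33.0), (80, 32.1)]
side 120 152 890 u [-92.9 -91.8  85.4  98.2] v [-38.5 -36.9   4.9  28.4  29.2  29.9]
    [(-80, 28.7), (-60, 28.5), (-40, 28.3), (-20, 28.0), (0, -23.2), (20, 27.6), (40, 29.1), (60, 28.1), (80, 28.8)]
side 154 166 388 u [-99.  -97.7  91.9  97.2] v [-39.4 -38.4  -3.7  28.4  29.3  30.5]
    [(-80, 27.8), (-60, 28.9), (-40, 27.9), (-20, 29.3), (0, -26.8), (20, -26.2), (40, 28.5), (60, 28.6), (80, 28.2)]
top 66 76 30 u [-92.6 -91.9 -43.8 -41.4] v [-31.8 -31.8 -21.   30.   31.   31.1]
top 120 152 111 u [-88.8 -88.6 -16.1 -13.8] v [-37.6 -37.4  15.5  25.7  26.1  26.4]
top 154 166 167 u [-96.7 -96.6 -25.5 -18.8] v [-36.8 -36.6   2.1  27.1  28.9  29.5]
```

```bash
python3 - <<'E'
from h import *
def run(n,tag,c,ang,items):
    d=np.load(f'd_{n}{tag}.npy'); P=cloud(n,d)*1000; C=np.load(f'p_{n}{tag}.npy').astype(int)
    a=np.radians(ang); e=np.array([np.cos(a),np.sin(a)]); f=np.array([-e[1],e[0]])
    q=P[...,:2]-np.array(c); u=q@e; v=q@f; z=P[...,2]
    for lo,hi,v0,name in items:
        k=(d>0)&(abs(u)<125)&(abs(v-v0)<4)&(z>lo)&(z<hi)
        rows=np.where(k.sum(1)>10)[0]
        ex=[]
        zz=np.arange(lo,hi,4)
        for zl in zz:
            kk=k&(z>=zl)&(z<zl+4)
            if kk.sum()>8: ex.append((int(zl),round(u[kk].min()),round(np.percentile(u[kk],2)),round(np.percentile(u[kk],98)),round(u[kk].max())))
        print(n,tag,name,ex)
run('side','9',(593.5,191),1,[(36,72,33,'low'),(126,162,28,'up')])
run('side','7',(593.5,191),1,[(36,72,33,'low')])
run('side','1',(590,-186),21.4,[(36,72,33,'empty start')])
run('side','1',(603,195),26,[(36,72,33,'full start')])
E
```

```text
side 9 low [(36, -88, -86, 81, 84), (40, -91, -88, 80, 84), (44, -89, -84, 80, 85), (48, -91, -89, 78, 88), (52, -90, -86, 79, 83), (56, -91, -88, 83, 85), (60, -89, -86, 83, 85), (64, -90, -89, 77, 84), (68, -87, -84, 87, 88)]
side 9 up [(126, -90, -89, 80, 86), (130, -91, -90, 83, 85), (134, -93, -89, 78, 83), (138, -90, -89, 81, 85), (142, -91, -90, 81, 83), (146, -90, -88, 82, 87), (150, -91, -90, 82, 86), (154, -91, -90, 83, 86), (158, -91, -90, 84, 88)]
side 7 low [(36, -90, -87, 82, 84), (40, -89, -82, 78, 84), (44, -87, -80, 82, 87), (48, -89, -88, 86, 87), (52, -86, -82, 78, 88), (56, -88, -88, 82, 86), (60, -92, -90, 77, 82), (64, -89, -87, 84, 88), (68, -91, -89, 81, 85)]
side 1 empty start [(36, -80, -76, 78, 86), (40, -89, -88, 83, 86), (44, -88, -85, 83, 86), (48, -85, -82, 79, 83), (52, -85, -79, 80, 86), (56, -90, -88, 83, 87), (60, -87, -85, 84, 86), (64, -90, -90, 79, 83), (68, -89, -84, 83, 86)]
side 1 full start [(36, -88, -85, 82, 87), (40, -88, -86, 79, 86), (44, -88, -83, 83, 86), (48, -88, -86, 81, 89), (52, -89, -82, 82, 85), (56, -89, -86, 84, 87), (60, -89, -84, 85, 87), (64, -89, -85, 81, 86), (68, -89, -82, 85, 88)]
```

Upper tote sits 5 mm too far to −y and ~1 mm short in x; yaw matches. Correct, then descend slowly with force watch.

```bash
python3 -m crank '[{"dx":-1.2,"dy":5,"dz":0,"wx":0,"wy":0,"wz":0,"claw":55},{"dx":0,"dy":0,"dz":6,"wx":0,"wy":0,"wz":0,"claw":55},{"dx":0,"dy":0,"dz":6,"wx":0,"wy":0,"wz":0,"claw":55},{"dx":0,"dy":0,"dz":0,"wx":0,"wy":0,"wz":0,"claw":55},{"dx":0,"dy":0,"dz":0,"wx":0,"wy":0,"wz":0,"claw":55}]'; python3 - <<'E'
from h import *
go(595.4,192.7,168.3)
n='side'
p,d=grab_frame(n); np.save('d_side10.npy',d); P=cloud(n,d)*1000; C=p.astype(int)
blue=(C[...,2]-C[...,0]>15)&(d>0)
a=np.radians(1.); e=np.array([np.cos(a),np.sin(a)]); f=np.array([-e[1],e[0]])
q=P[...,:2]-np.array([593.5,191]); u=q@e; v=q@f; z=P[...,2]
for lo,hi in((38,70),(112,144)):
    k=blue&(abs(u)<120)&(abs(v)<60)&(z>lo)&(z<hi)
    b=[(s,round(float(np.percentile(v[k&(abs(u-s)<10)],95)),1)) for s in range(-80,81,20) if (k&(abs(u-s)<10)).sum()>5]
    w=k&(abs(v-33)<4)
    print(lo,b,np.round(np.percentile(u[w],[0,1,2,98,99,100]),1))
E
```

```text
clock: 15.55
tool_pos: [0.5952, 0.1934, 0.1841]
tool_rot: [0.03, -3.141, 0.0]
force: [0.1, -0.8, -2.4]
opening: 0.0656
t 15.55 tcp [595.2 193.4 184.1] yawy 91.1 tilt [-0. -0.] F [ 0.1 -0.8 -2.4] op 65.6 j [ 0.09  0.86 -0.79  1.68  0.74  0.92  0.6 ]
tool shift mm [-0.2 -0.7 15.8]
38 [(-80, 33.3), (-60, 33.6), (-40, 33.5), (-20, 33.3), (0, 33.6), (20, 33.4), (40, 33.6), (60, 33.9), (80, 33.3)] [-90.6 -89.2 -87.6  82.6  84.9  86.7]
112 [(-80, 33.9), (-60, 33.6), (-40, 34.1), (-20, 34.2), (0, -4.7), (20, 33.5), (40, 34.3), (60, 34.1), (80, 34.5)] [-90.7 -89.4 -88.   84.6  85.8  89.8]
```

```bash
python3 -m crank '[{"dx":0.2,"dy":-0.6,"dz":4,"wx":0,"wy":0,"wz":0,"claw":55},{"dx":0,"dy":0,"dz":4,"wx":0,"wy":0,"wz":0,"claw":55},{"dx":0,"dy":0,"dz":3,"wx":0,"wy":0,"wz":0,"claw":55},{"dx":0,"dy":0,"dz":2,"wx":0,"wy":0,"wz":0,"claw":55},{"dx":0,"dy":0,"dz":0,"wx":0,"wy":0,"wz":0,"claw":55}]'; python3 -c "
from h import *
go(595.4,192.7,168.3)"
```

```text
clock: 16.23
tool_pos: [0.5949, 0.1929, 0.171]
tool_rot: [0.03, -3.141, 0.0]
force: [-0.7, -0.5, -1.6]
opening: 0.0656
t 16.23 tcp [594.9 192.9 171. ] yawy 91.1 tilt [-0. -0.] F [-0.7 -0.5 -1.6] op 65.6 j [ 0.08  0.88 -0.77  1.69  0.75  0.9   0.59]
tool shift mm [-0.5 -0.2  2.7]
```

Past the rim level without contact. Last millimetres.

```bash
python3 -m crank '[{"dx":0,"dy":0,"dz":1.2,"wx":0,"wy":0,"wz":0,"claw":55},{"dx":0,"dy":0,"dz":1.2,"wx":0,"wy":0,"wz":0,"claw":55},{"dx":0,"dy":0,"dz":0,"wx":0,"wy":0,"wz":0,"claw":55}]'; python3 -m crank '[{"dx":0,"dy":0,"dz":1,"wx":0,"wy":0,"wz":0,"claw":55},{"dx":0,"dy":0,"dz":0,"wx":0,"wy":0,"wz":0,"claw":55}]'; python3 -c "
from h import *
go(595.4,192.7,168.3)
p,d=grab_frame('side'); cv2.imwrite('pics/s11.png',cv2.resize(p[170:310,180:340,::-1],None,fx=4.5,fy=4,interpolation=cv2.INTER_CUBIC))"
```

```text
clock: 16.6
tool_pos: [0.595, 0.1928, 0.1688]
tool_rot: [0.03, -3.141, 0.0]
force: [0.2, -0.3, -2.2]
opening: 0.0656
clock: 16.85
tool_pos: [0.5951, 0.1929, 0.1681]
tool_rot: [-0.03, 3.141, 0.0]
force: [-0.5, -0.2, -0.2]
opening: 0.0656
t 16.85 tcp [595.1 192.9 168.1] yawy 91.1 tilt [0. 0.] F [-0.5 -0.2 -0.2] op 65.6 j [ 0.08  0.88 -0.77  1.69  0.76  0.9   0.59]
tool shift mm [-0.3 -0.2 -0.2]
```

View pics/s11.png

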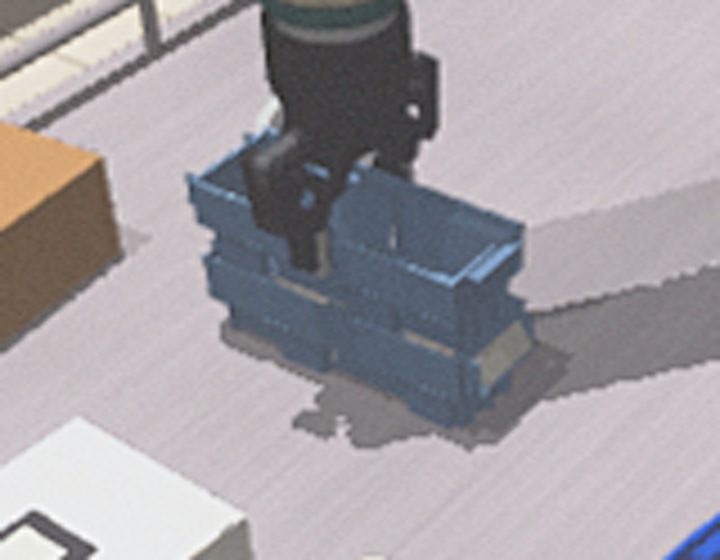

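Contact where expected (TCP 168.1, weight unloaded). One more mm to confirm, then release.

```bash
python3 -m crank '[{"dx":0,"dy":0,"dz":0.7,"wx":0,"wy":0,"wz":0,"claw":55},{"dx":0,"dy":0,"dz":0,"wx":0,"wy":0,"wz":0,"claw":55}]'; python3 -c "
from h import *
st()"
```

```text
clock: 17.15
tool_pos: [0.5951, 0.193, 0.1681]
tool_rot: [-0.03, 3.141, -0.0]
force: [-1.3, -2.2, 6.3]
opening: 0.0652
t 17.15 tcp [595.1 193.  168.1] yawy 91.1 tilt [ 0.001 -0.   ] F [-1.3 -2.2  6.3] op 65.2 j [ 0.08  0.88 -0.77  1.69  0.76  0.9   0.58]
```

Seated firmly (no further descent, +6 N). Release and rise.

```bash
python3 -m crank '[{"dx":0,"dy":0,"dz":-0.5,"wx":0,"wy":0,"wz":0,"claw":68},{"dx":0,"dy":0,"dz":0,"wx":0,"wy":0,"wz":0,"claw":74},{"dx":0,"dy":0,"dz":0,"wx":0,"wy":0,"wz":0,"claw":82},{"dx":0,"dy":0,"dz":0,"wx":0,"wy":0,"wz":0,"claw":82},{"dx":0,"dy":0,"dz":-10,"wx":0,"wy":0,"wz":0,"claw":82}]'; python3 -m crank '[{"dx":0,"dy":0,"dz":-20,"wx":0,"wy":0,"wz":0,"claw":82},{"dx":0,"dy":0,"dz":-30,"wx":0,"wy":0,"wz":0,"claw":82},{"dx":0,"dy":0,"dz":-40,"wx":0,"wy":0,"wz":0,"claw":82},{"dx":0,"dy":-30,"dz":-20,"wx":0,"wy":0,"wz":0,"claw":82},{"dx":0,"dy":-45,"dz":0,"wx":0,"wy":0,"wz":0,"claw":82}]'; python3 -m crank '[{"dx":0,"dy":-50,"dz":0,"wx":0,"wy":0,"wz":0,"claw":82},{"dx":0,"dy":-50,"dz":0,"wx":0,"wy":0,"wz":0,"claw":82},{"dx":0,"dy":-40,"dz":0,"wx":0,"wy":0,"wz":0,"claw":82},{"dx":0,"dy":-20,"dz":0,"wx":0,"wy":0,"wz":0,"claw":82},{"dx":0,"dy":0,"dz":0,"wx":0,"wy":0,"wz":0,"claw":82}]'; python3 - <<'E'
from h import *
st()
for n in ('side','top'):
    p,d=grab_frame(n); np.save(f'd_{n}12.npy',d); cv2.imwrite(f'pics/{n}12.png',p[...,::-1])
    P=cloud(n,d)*1000; C=p.astype(int)
    blue=(C[...,2]-C[...,0]>15)&(d>0); q=P-np.array([594,191,0]); z=P[...,2]
    for lo,hi in((36,66),(66,76),(98,126),(127,142)):
        k=blue&(abs(q[...,0])<120)&(abs(q[...,1])<60)&(z>lo)&(z<hi)
        if k.sum()>40: print(n,lo,hi,rect(P[k]/1000),k.sum(),'zmed',np.round(np.percentile(z[k],[50,98]),1))
E
```

```text
clock: 17.77
tool_pos: [0.5946, 0.1926, 0.1772]
tool_rot: [0.03, -3.14, 0.001]
force: [0.5, -0.5, 0.5]
opening: 0.0821
clock: 18.4
tool_pos: [0.5972, 0.1198, 0.2917]
tool_rot: [-0.036, 3.135, 0.004]
force: [1.6, -0.7, -0.1]
opening: 0.082
clock: 19.02
tool_pos: [0.5997, -0.0429, 0.2883]
tool_rot: [-0.027, 3.141, 0.0]
force: [0.4, 0.3, -0.1]
opening: 0.082
t 19.02 tcp [599.7 -42.9 288.3] yawy 91.0 tilt [0.001 0.   ] F [ 0.4  0.3 -0.1] op 82.0 j [ 0.55  0.72 -0.9   1.66  0.63  1.07  1.04]
side 36 66 (array([585.82495117, 193.76876831]), (191.10989379882812, 64.9857406616211), np.float64(1.6389886140823313)) 528 zmed [52.4 65.6]
side 66 76 (array([589.99481201, 190.14544678]), (192.8549041748047, 70.06417846679688), np.float64(0.9431882500648553)) 357 zmed [70.5 75.6]
side 98 126 (array([596.51446533, 191.88825989]), (190.89215087890625, 69.85824584960938), np.float64(-0.005187988281264151)) 1161 zmed [113.3 125.7]
side 127 142 (array([593.45880127, 191.39656067]), (197.46620178222656, 71.16798400878906), np.float64(1.1158219575881942)) 473 zmed [131.8 135.9]
top 36 66 (array([588.79144287, 188.17999268]), (177.63668823242188, 62.846168518066406), np.float64(-0.3878707885742103)) 417 zmed [63.7 65.9]
top 66 76 (array([586.76025391, 188.71208191]), (180.8577880859375, 62.18944549560547), np.float64(-0.507743835449199)) 495 zmed [68.2 74.5]
top 98 126 (array([591.84063721, 190.12576294]), (180.1891326904297, 64.85209655761719), np.float64(1.1425590515136725)) 454 zmed [121.2 125.8]
top 127 142 (array([591.54083252, 191.58239746]), (188.1951446533203, 67.57038116455078), np.float64(0.9423571825027459)) 365 zmed [131.9 137.5]
```

View pics/side12.png

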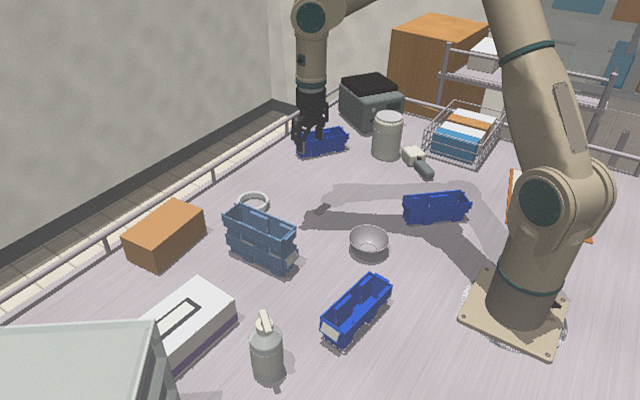

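View pics/top12.png

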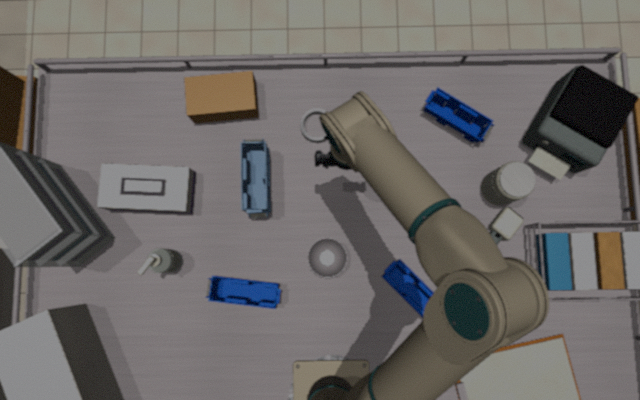

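```bash
python3 - <<'E'
from h import *
for n in('side','top'):
    d=np.load(f'd_{n}12.npy');P=cloud(n,d)*1000;z=P[...,2];q=P-np.array([594,191,0])
    k=(d>0)&(abs(q[...,0])<86)&(abs(abs(q[...,1])-31)<4)&(z>124)&(z<142)
    A=np.c_[q[k][:,:2],np.ones(k.sum())];print(n,np.linalg.lstsq(A,z[k],rcond=None)[0])
sign_off()
E
```

```text
side [4.02265033e-03 1.71615729e-03 1.30020453e+02]
top [ 4.12242422e-03 -3.00517459e-03  1.31156291e+02]
the job is handed in; nothing more can be done
```

The packed tote now stands with its card end facing the robot, the empty tote is stacked on it with its card end facing away, and the job is handed in at about 19 s.

- **Turning:** I straddled the packed tote with the fingers open at 74 mm and pushed it round about 155° on the bench, without gripping or lifting it. It ended about 1° off square.
- **Stacking:** I gripped the empty grey tote by its rim band and measured it against the packed tote while holding it above. That showed it 5 mm too far to the robot's right and about 1 mm too near, which I corrected before lowering it. It touched at the expected height, and pressing another 0.7 mm raised the force to about +6 N with no further descent. I opened the fingers only then.
- **Last checks:**
    - The median top-rim height read 132 mm in both cameras, which matches feet on the ledges (62 + 70 mm).
    - The rim is level to about 0.25°, and both totes line up within about 1°.
    - The gripper was clear, with no force on it.
- **Bystanders:** None appear moved, judged by eye from the pictures. The arm partly hid the tape in the last top view.
- **Disagreements:** The plane fit of the rim put its height at 130–131 mm, 1–2 mm under the median. The two cameras and the networks differed by 1–3 mm on the totes' lengthwise centres, within the 3 mm of play.

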